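# Fill the last place in the spares basket and hang it on the bench rail

### The job

Without shifting the blue spares basket or disturbing the tube boxes packed in it, stand the red inner-tube box upright in the empty place between them, gently and all the way down. Then raise the basket's handle and, without tipping it over, hang the basket by the handle across both prongs of the double hook on the bench rail. Leave the other things on the worktop alone.

Things in the scene. Friction and masses are not known exactly. Their poses are not given: they have to be found in the camera images.
- red_box: The red inner-tube carton with a white band, standing on the worktop. 56 mm (its x) by 36 mm (its y, thickness) by 95 mm tall (its z, up), about 0.1 kg, stiff. Origin: centre of its underside.
- basket: Open blue steel basket on the worktop, at most 0.9 kg full. Origin: centre of its underside, z up. Outside 68 mm along x, 193 along y; inside 62 by 187; floor 3 thick. Long walls (x = -34, +34) 40 high, end walls (y = -96, +96) 98 high. Four loose cartons stand in it side by side along y, 36 mm thickness along y, 56 mm width along x, tops 98 mm above the origin. One place is empty.
- gap (a point): Centre of the empty place (41.6 mm long along y, the same place at every start) on the basket's inner floor: 36.3 mm along its +y from its middle, 3 mm above its underside. Axes as the basket's. The carton belongs here with its x along the basket's x, either way round, its underside at this height.
- bail_grip (a point): Middle of the orange tube grip (18 mm thick, 60 mm long, along the basket's y) that spins loosely on the cross bar of the basket's swinging wire handle. Site y: along the grip. Wire 8 mm thick, cross bar 208 mm long; its two arms of 130 mm pivot on the end walls, 90 mm above the basket's underside at its x = 0.
- bail (a joint): Angle of the handle: 0 folded down to the basket's +x side, with the grip 130 mm from the basket's middle and 90 mm above its underside; pi/2 straight up, with the grip 220 mm above the underside. It swings easily, with just enough friction to stay where it is left.
- hook_seat (a point): Where the middle of the cross bar is to rest on the double hook, 250 mm above the worktop. Two level steel prongs, 9 mm thick, at y = -50 and +50 mm of this frame, tops 4 mm (half the wire) below the seat, point along -x; 40 mm from the seat they turn up into red tips ending 23 mm above it. Towards +x they run level for 84 mm. The wire on both sides of the grip lies on the prongs.
- box_kraft: Plain brown tube carton with a dark band, same size as the red one, standing in the basket. Origin: centre of its underside.
- box_green: Green tube carton with a white band, same size, standing in the basket. Origin: centre of its underside.
- box_white: White tube carton with a grey band, same size, standing in the basket. Origin: centre of its underside.
- box_yellow: Yellow tube carton with a dark band, same size, standing in the basket. Origin: centre of its underside.
- jar: Glass jar of washers with a steel lid, 70 mm across, 88 mm tall, standing on the worktop; leave it. Origin: centre of its underside.
- bell: Yellow plastic bicycle bell, 54 mm across, 47 mm tall; leave it. Origin: centre of its underside.
- spoke_wrench: Round stainless spoke wrench, 56 mm across, 7 mm thick, lying flat; leave it. Origin: centre of its underside.
- tire_lever: Red plastic tire lever, 125 mm long, lying flat; leave it. Origin: its middle, on the worktop.
- seat_post: Silver aluminium seat post, 27 mm tube, 300 mm long, lying along its y; leave it. Origin: its middle, on the worktop.
- hook_rail: The fixed dark bench rail that carries the hook. Origin: on the worktop below the hook's seat, same axes. Its crossbar (330 mm along y) and the hook's plate lie 84 to 110 mm behind the seat (+x) and end 4 mm above the seat's height; two uprights 100 mm behind the seat at y = -145 and +145 mm. Nothing stands below the hook.
Not all that is in view belongs to the job. Of the things that look like the red_box, the largest one is meant.

How it is judged:
By the outcome, as a careful person would: the job done as asked, in the order asked, and still so for the second after the job is handed in, with the robot touching nothing.
It also fails if it takes over 72 s, if anything falls off the work surface, if the arm or the gripper's body presses on something with over 40 N, if the wrist force passes 120 N, or if a joint passes its speed limit or range.

### The arm

A 7-joint arm with a two-finger parallel gripper is mounted at the origin on the work surface. World frame = base frame: x ahead of the robot, y to its left, z up, the work surface at z = 0. Lengths are in m, angles in rad, forces in N, time in s.
With the tool pointing down it reaches from about 0.4 to 0.85 m from the base axis. Payload 10.4 kg.
Tool frame: the origin (TCP) lies between the finger pads; the fingertips stand 11 mm ahead of it and the grasp point (between the pads) lies 8 mm behind it; z points along the fingers, y is the direction in which the jaws open and shut (so a half turn about z gives the same grasp; the last joint's range is limited). The gripper opens to 87 mm and grips with 3 to 60 N. Pads are 19 mm wide; open, the fingers measure 117 mm over their backs; the gripper's body (75 mm by 190 mm) begins 51 mm behind the grasp point.
Start: joints at [1.189, 0.332, -0.065, 1.46, 0.022, 1.35, -0.088], TCP at [0.219, -0.585, 0.234] pointing down, gripper open.
Joint ranges: [-2.6, 2.6], [-0.5, 2.12], [-1.47, 1.34], [0.16, 2.42], [-1.27, 4.41], [0.06, 2.06], [-2.6, 2.6]. Speed limits (rad/s): [2.22, 2.22, 2.79, 2.79, 3.14, 3.14, 3.14].

### API

Orientations are given as a unit quaternion [x, y, z, w].
In Python, from bench import r, eyes gives the robot as it stands.
- The arm moves only by the shell command python3 -m inch 'ROWS' [FORCE]. ROWS is a JSON object of lists of equal length, an entry for each row: "translation": the shift along the world's x, y, z scaled (see below), a list of three; "rot": the turn, a rotation vector about the world's x, y, z scaled (see below), a list of three; "jaw": the finger opening in mm, from 0 to 87. In form: {"translation": [[tx, ty, tz], ...], "rot": [[ax, ay, az], ...], "jaw": [jaw, ...]}. A call has 1 to 20 rows; each row is the pose to reach, as a shift and turn from the pose measured when the call began; what a row does not reach only later rows make up. The controller multiplies each number of a shift by 100 mm and each number of a turn by 60 degrees. A row lasts 1/10 s, in which the tool goes at most 50 mm and 8.59 degrees, less where a joint would pass 70% of its speed; a pose out of reach is approached as far as the arm can. A call with a number of a shift or a turn outside -1 to 1 is refused whole. A call with a gripper value outside its range is refused whole. The fingers move at their own pace and stop on an object; FORCE is the grip in N (left out, the last holds). Time passes only in rows, so rows that repeat a pose let the fingers close. It gives the time, the measured TCP pose, the force and the opening at its end, in the units of the state.
- r.read_state(): the state, without advancing time (a new reading comes with each control period).
- eyes.camera(name): name is "scene" or "side" or "wrist"; returns the picture (420x560x3 uint8, blue, green, red); there is no depth.
- eyes.calibration(name): a dict with "fx", "fy", "cx", "cy" (pixels), "distortion" ([k1, k2, p1, p2, k3] as OpenCV has them; the pictures are not rectified), "R" (3x3) and "t" (3): a world point X has camera coordinates R X + t; the wrist camera has in their place "hand_eye" (4x4, takes a point from camera to tool coordinates, whose origin is the TCP and whose axes are the flange's). Camera axes: x right, y down, z forward; pixel columns grow to the right and rows downward; lengths in m; the calibration is good to about 2 mm. A picture is of the moment at which its call begins: read the wrist's pose just before it. calibration takes no time and is no camera call.
- r.close_job(): hands the job in, once; it reports no verdict.
The state is a dict: "time": time; "joint_positions": joint angles; "joint_vel": joint speeds; "joint_torque": joint torques, N m; "ee_pos": TCP position; "eef_rot": TCP orientation; "ft_force": force on the tool from outside, world axes, zero at the start; "torque": the same for the moment, N m; "width": finger opening in m.
Only numpy, scipy, OpenCV 4.12 (cv2) and the standard library are available. Lean on these libraries where they do the work, as an engineer would, in place of code of your own. Each camera call takes 0.05 s, during which the arm holds its last target. There are 200 camera calls.

## Working session

There is one attempt and no reset: what is moved stays moved. The work goes in short steps, Python scripts to look and compute and a shell command to move; the robot and the scene stay as the last step left them, time stands still between calls to the robot, and variables do not carry over. Pictures are saved under pics/ and viewed, about 8 in all and at most 12, crops included, and the job is handed in when it is done.

```bash
ls; mkdir -p pics; python3 - <<'E'
from bench import r,eyes
import cv2,numpy as np
s=r.read_state();print({k:np.round(v,3) for k,v in s.items()})
a=eyes.camera("scene");b=eyes.camera("side");w=eyes.camera("wrist")
for n,i in zip("abw",(a,b,w)):cv2.imwrite(f"pics/{n}0.png",i)
for n in("scene","side","wrist"):print(n,eyes.calibration(n))
E
```

```text
pics
{'time': np.float64(0.0), 'joint_positions': array([ 1.189,  0.333, -0.065,  1.461,  0.022,  1.35 , -0.089]), 'joint_vel': array([ 0.001,  0.002, -0.001,  0.001,  0.   , -0.   ,  0.   ]), 'joint_torque': array([-1.0000e-03, -6.2325e+01,  2.4000e-02, -3.8989e+01, -6.2000e-02,
        4.0000e-02,  0.0000e+00]), 'ee_pos': array([ 0.219, -0.585,  0.233]), 'eef_rot': array([ 0.984,  0.178, -0.   , -0.001]), 'ft_force': array([ 0.593, -0.311,  0.094]), 'torque': array([-0.015, -0.006,  0.015]), 'width': np.float64(0.087)}
scene {'fx': 516.3156988123338, 'fy': 516.3156988123338, 'cx': 278.17137619450483, 'cy': 209.1596216723381, 'distortion': array([-0.19501561,  0.        ,  0.        ,  0.        ,  0.        ]), 'R': array([[ 0.86762886,  0.4970792 ,  0.01150773],
       [ 0.35879972, -0.60991029, -0.70659196],
       [-0.34421348,  0.61718855, -0.70752765]]), 't': array([-0.56467185, -0.05599389,  1.45347986])}
side {'fx': 472.31876291102617, 'fy': 472.31876291102617, 'cx': 278.5376774814015, 'cy': 208.84518248912292, 'distortion': array([0.02469125, 0.        , 0.        , 0.        , 0.        ]), 'R': array([[-0.71220302, -0.70182441, -0.01446912],
       [-0.52430102,  0.54553417, -0.65383554],
       [ 0.46677114, -0.45807747, -0.75649834]]), 't': array([0.47431896, 0.38171307, 1.08011755])}
wrist {'fx': 345.3213769536983, 'fy': 345.3213769536983, 'cx': 280.84569311172, 'cy': 208.71306723023199, 'distortion': array([0.01234623, 0.        , 0.        , 0.        , 0.        ]), 'hand_eye': array([[ 4.65353478e-04, -9.58214271e-01, -2.86051033e-01,
         7.80132814e-02],
       [ 9.99999877e-01,  4.94189427e-04, -2.86170611e-05,
         8.51713966e-04],
       [ 1.68784673e-04, -2.86050985e-01,  9.58214384e-01,
        -1.52042376e-01],
       [ 0.00000000e+00,  0.00000000e+00,  0.00000000e+00,
         1.00000000e+00]])}
```

View pics/a0.png

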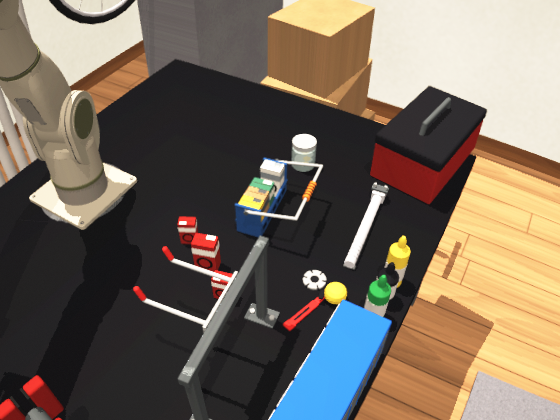

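View pics/b0.png

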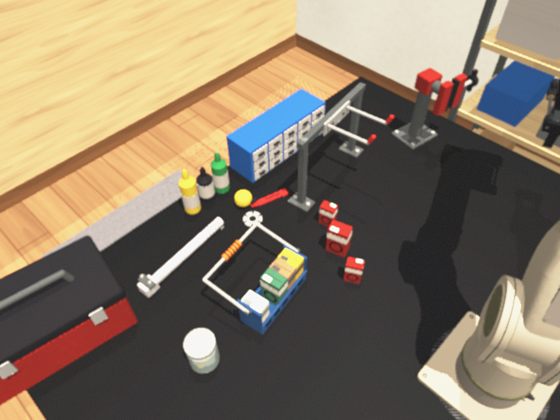

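The scene view shows the basket near (262,197), with its handle folded away from the robot and the grip at (309,190). Three red boxes are in view, and the middle one at (206,250) is the largest. In the side view the basket is at (272,290), the large red box at (339,238), and the prong tips at (373,140) and (390,120). Next I'll enlarge both.

```bash
cat > h.py <<'E'
import cv2,numpy as np
from bench import r,eyes
from scipy.spatial.transform import Rotation as Ro
def cam(n,s=None):
    c=eyes.calibration(n);K=np.array([[c['fx'],0,c['cx']],[0,c['fy'],c['cy']],[0,0,1]])
    if n=="wrist":
        T=np.eye(4);T[:3,:3]=Ro.from_quat(s['eef_rot']).as_matrix();T[:3,3]=s['ee_pos']
        T=np.linalg.inv(T@c['hand_eye']);R,t=T[:3,:3],T[:3,3]
    else:R,t=np.array(c['R']),np.array(c['t'])
    return K,np.array(c['distortion']),R,t
def ray(C,p):
    K,d,R,t=C;u=cv2.undistortPoints(np.array([[p]],float),K,d)[0,0]
    return -R.T@t,R.T@np.array([u[0],u[1],1])
def onz(C,p,z):
    o,d=ray(C,p);return o+d*(z-o[2])/d[2]
def tri(C1,p1,C2,p2):
    o1,d1=ray(C1,p1);o2,d2=ray(C2,p2)
    k=np.linalg.lstsq(np.c_[d1,-d2],o2-o1,rcond=None)[0]
    a,b=o1+d1*k[0],o2+d2*k[1];return (a+b)/2,np.linalg.norm(a-b)
def px(C,X):
    K,d,R,t=C;return cv2.projectPoints(np.array([X],float),cv2.Rodrigues(R)[0],t,K,d)[0][0,0]
E
python3 - <<'E'
import cv2,numpy as np
a=cv2.imread('pics/a0.png');b=cv2.imread('pics/b0.png')
# scene x170-330,y130-310 ; side x195-365 y190-340
A=cv2.resize(a[130:280,130:330],None,fx=4,fy=4,interpolation=cv2.INTER_CUBIC)
B=cv2.resize(b[180:330,195:395],None,fx=4,fy=4,interpolation=cv2.INTER_CUBIC)
cv2.imwrite('pics/A1.png',A);cv2.imwrite('pics/B1.png',B)
E
```

```text
(no output)
```

View pics/A1.png

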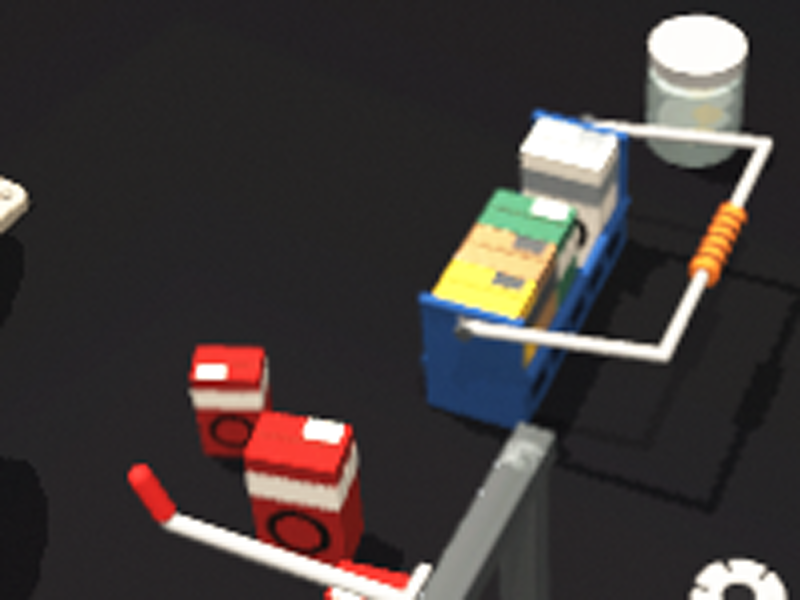

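View pics/B1.png

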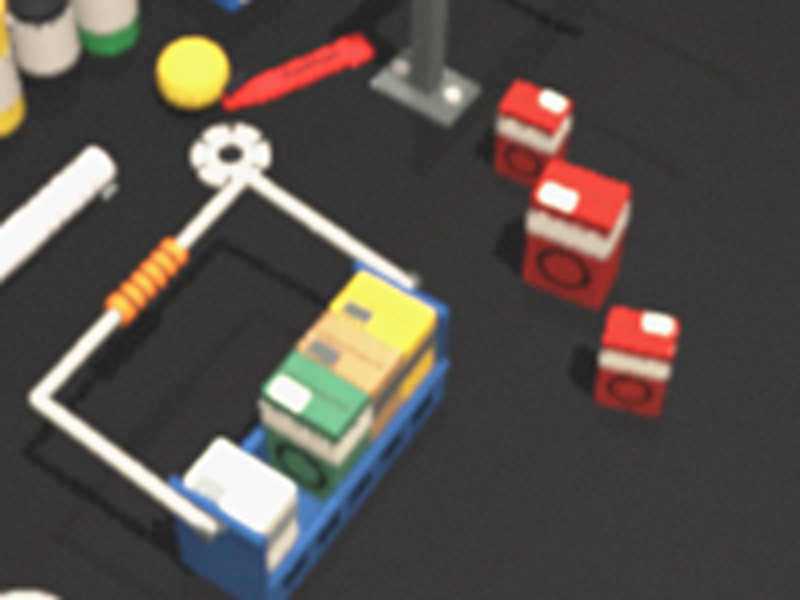

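```bash
python3 - <<'E'
from h import *
S,D=cam("scene"),cam("side")
f=lambda p:(p[0]/4+130,p[1]/4+130)
g=lambda p:(p[0]/4+195,p[1]/4+180)
for n,p,q in [("corner+y",(770,143),(38,398)),("corner-y",(668,352),(245,178)),("grip",(719,243),(147,281)),
 ("piv+y",(590,123),(212,525)),("piv-y",(465,327),(412,283)),("red top",(301,443),(582,197)),("green top",(531,215),(316,395)),("white top",(570,147),(241,483))]:
    X,e=tri(S,f(p),D,g(q));print(n,X.round(4),round(e,4))
for p in [(263,413),(354,425),(342,475),(247,460)]:print('redA',onz(S,f(p),.095).round(4))
for p in [(550,163),(630,183),(612,233),(533,208)]:print('redB',onz(D,g(p),.095).round(4))
for p,q in [((164.5,247.5),(373,140)),((136,289),(390,120))]:
    for q2 in (q,):print('tip',tri(S,p,D,q2))
a=cv2.imread('pics/a0.png');b=cv2.imread('pics/b0.png')
A=cv2.resize(a[220:345,110:260],None,fx=4,fy=4,interpolation=cv2.INTER_CUBIC)
B=cv2.resize(b[80:220,290:410],(429,500),interpolation=cv2.INTER_CUBIC)
cv2.imwrite('pics/AB2.png',cv2.resize(np.hstack([cv2.resize(A,(600,500)),B]),(800,389)))
E
```

```text
corner+y [0.5998 0.3193 0.1119] 0.0037
corner-y [0.6327 0.1165 0.1113] 0.0027
grip [0.616  0.2164 0.112 ] 0.0014
piv+y [0.4736 0.2981 0.0906] 0.0055
piv-y [0.506  0.0908 0.0902] 0.0016
red top [ 0.4734 -0.0384  0.0896] 0.0024
green top [0.4899 0.1949 0.0942] 0.0034
white top [0.478  0.2675 0.0939] 0.0012
redA [ 0.4445 -0.0336  0.095 ]
redA [ 0.4963 -0.014   0.095 ]
redA [ 0.5122 -0.0494  0.095 ]
redA [ 0.4583 -0.0682  0.095 ]
redB [ 0.504  -0.0431  0.095 ]
redB [ 0.4548 -0.0667  0.095 ]
redB [ 0.4371 -0.0261  0.095 ]
redB [ 0.4873 -0.0063  0.095 ]
tip (array([ 0.52187564, -0.20798303,  0.26339216]), np.float64(0.0023912319715360423))
tip (array([ 0.53861753, -0.3085604 ,  0.26108517]), np.float64(0.0062283335392148125))
```

View pics/AB2.png

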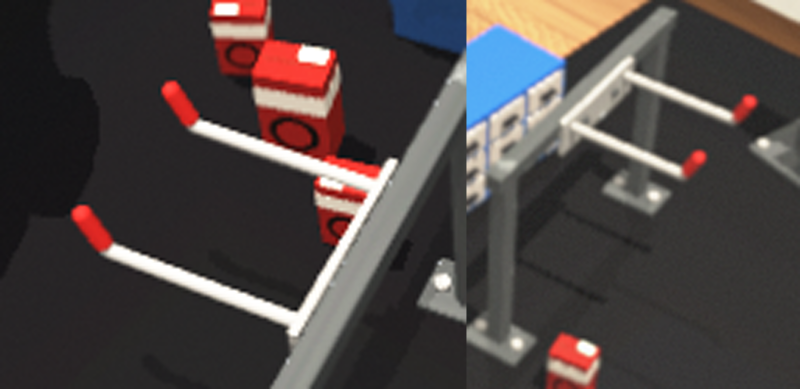

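The handle is folded on +x with its corners at about z 0.11, and the prongs run from the rail towards the robot. In this crop the bends are at left (193,125) and (107,247), and right (684,175) and (735,118). I'll locate the hook from those, then move the wrist camera over the red box.

```bash
python3 - <<'E'
from h import *
S,D=cam("scene"),cam("side")
f=lambda p:(110+p[0]/3.11,220+p[1]/3.11)
g=lambda p:(290+(p[0]/.7774-600)/3.575,80+p[1]/.7774/3.571)
P={}
for n,p,q in [("bend+",(193,125),(684,175)),("bend-",(107,247),(735,118)),("root+",(378,185),(572,122)),("root-",(295,322),(630,70)),("tip+",(172,88),(700,153)),("tip-",(80,211),(748,98))]:
    X,e=tri(S,f(p),D,g(q));P[n]=X;print(n,X.round(4),round(e,4))
for n in "+-":
    d=P["root"+n]-P["bend"+n];print(np.degrees(np.arctan2(d[1],d[0])),np.linalg.norm(d[:2]))
d=P["bend+"]-P["bend-"];print(np.degrees(np.arctan2(-d[0],d[1])),np.linalg.norm(d))
s=r.read_state();R=Ro.from_quat(s['eef_rot']).as_matrix();print(R.round(3))
E
```

```text
bend+ [ 0.538  -0.2123  0.2405] 0.0003
bend- [ 0.5521 -0.3115  0.243 ] 0.0001
root+ [ 0.6625 -0.195   0.245 ] 0.0012
root- [ 0.6743 -0.2978  0.2454] 0.0009
tip+ [ 0.528  -0.2149  0.2717] 0.002
tip- [ 0.5421 -0.313   0.2722] 0.0025
7.919820987275555 0.1256715637123889
6.400732852267283 0.12291149540991762
8.111320185770607 0.10017411002314561
[[ 0.936  0.351 -0.   ]
 [ 0.351 -0.936  0.001]
 [-0.    -0.001 -1.   ]]
```

```bash

python3 -m inch '{"translation":[[0,0.3,0.4],[0,0.8,0.8],[0,1,1],[0,1,1]],"rot":[[0,0,0.1],[0,0,0.2],[0,0,0.3],[0,0,0.3]],"jaw":[87,87,87,87]}'
python3 -m inch '{"translation":[[0.2,0.5,0],[0.4,1,0],[0.4,1,0],[0.4,1,0]],"rot":[[0,0,0.1],[0,0,0.2],[0,0,0.3],[0,0,0.3]],"jaw":[87,87,87,87]}'
python3 -m inch '{"translation":[[0.2,0.5,0],[0.4,1,0],[0.4,1,0],[0.4,1,0]],"rot":[[0,0,0.1],[0,0,0.2],[0,0,0.3],[0,0,0.3]],"jaw":[87,87,87,87]}'
python3 -m inch '{"translation":[[0.2,0.5,0],[0.4,1,0],[0.4,1,0],[0.4,1,0]],"rot":[[0,0,0.1],[0,0,0.2],[0,0,0.3],[0,0,0.3]],"jaw":[87,87,87,87]}'
python3 -m inch '{"translation":[[0.2,0.5,0],[0.5,1,0],[0.6,1,0],[0.6,1,0]],"rot":[[0,0,0.1],[0,0,0.2],[0,0,0.3],[0,0,0.3]],"jaw":[87,87,87,87]}'
```

```text
time: 0.55
ee_pos: [0.221, -0.4832, 0.3381]
eef_rot: [0.943, 0.333, 0.0, 0.003]
ft_force: [1.6, -0.5, 0.4]
width: 0.087
time: 0.95
ee_pos: [0.2618, -0.3819, 0.338]
eef_rot: [0.878, 0.478, 0.001, 0.003]
ft_force: [0.3, -0.2, 0.3]
width: 0.0871
time: 1.35
ee_pos: [0.3021, -0.2819, 0.3379]
eef_rot: [0.793, 0.61, 0.001, 0.003]
ft_force: [-0.3, -1.5, -0.5]
width: 0.087
time: 1.75
ee_pos: [0.3423, -0.1827, 0.3378]
eef_rot: [0.689, 0.725, 0.002, 0.003]
ft_force: [-0.9, -1.0, 0.5]
width: 0.0865
time: 2.15
ee_pos: [0.4035, -0.0836, 0.3374]
eef_rot: [0.568, 0.823, 0.003, 0.002]
ft_force: [-0.6, 0.0, 0.2]
width: 0.0871
```

```bash

python3 -m inch '{"translation":[[0.3,0.2,0],[0.7,0.4,0],[0.7,0.44,0],[0.7,0.44,0],[0.7,0.44,0]],"rot":[[0,0,0],[0,0,0],[0,0,0],[0,0,0],[0,0,0]],"jaw":[87,87,87,87,87]}'
cat > look.py <<'E'
from h import *
import sys,pickle
n=sys.argv[1];s=r.read_state();i=eyes.camera("wrist");cv2.imwrite(f"pics/{n}.png",i);pickle.dump(s,open(n+".pkl","wb"))
hs=cv2.cvtColor(i,cv2.COLOR_BGR2HSV);m=((hs[...,0]<8)|(hs[...,0]>172))&(hs[...,1]>130)&(hs[...,2]>60)
N,l,st,c=cv2.connectedComponentsWithStats(m.astype(np.uint8))
for k in range(1,N):
    if st[k,4]>150:print(st[k],c[k].round(1))
E
python3 look.py w1
```

```text
time: 2.65
ee_pos: [0.4729, -0.0421, 0.3372]
eef_rot: [0.57, 0.821, 0.002, 0.002]
ft_force: [-0.8, -0.6, -0.7]
width: 0.0868
[203  92  41  31 798] [224.3 105.5]
[260 148  45   7 217] [282.1 151. ]
[ 257  156   51   35 1364] [279.8 174.6]
[ 418  189   69   72 1110] [450.8 225.9]
[306 205  36  26 320] [320.7 212. ]
[310 218  37  26 654] [329.2 229.6]
```

View pics/w1.png

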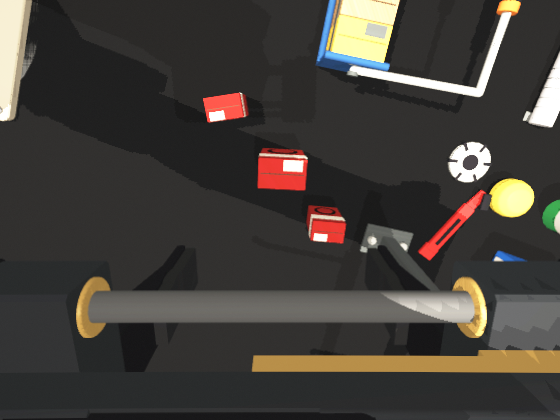

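The large red box is at (282,173) with its top face square to the image, so the yaw is right. The small boxes are at (225,106) and (326,224).

```bash
python3 - <<'E'
from h import *
import pickle
s=pickle.load(open('w1.pkl','rb'));W=cam("wrist",s);S,D=cam("scene"),cam("side")
P=[onz(W,p,.095) for p in [(258,159),(307,161),(306,190),(258,189)]]
for p in P:print(p.round(4))
print(np.mean(P,0), [np.linalg.norm(P[i]-P[i-1]).round(4) for i in range(4)])
for a,b in((0,1),(3,2)):
    d=P[b]-P[a];print(np.degrees(np.arctan2(d[1],d[0])))
print('tri',tri(W,(282.3,174.7),S,(130+301/4,130+443/4)),tri(W,(282.3,174.7),D,(195+582/4,180+197/4)))
R=Ro.from_quat(s['eef_rot']).as_matrix();print(R.round(3),'jaw',np.degrees(np.arctan2(R[1,1],R[0,1])))
E
```

```text
[ 0.4424 -0.0328  0.095 ]
[ 0.4957 -0.0154  0.095 ]
[ 0.5072 -0.0475  0.095 ]
[ 0.454 -0.066  0.095]
[ 0.47483123 -0.04045361  0.095     ] [np.float64(0.0351), np.float64(0.0561), np.float64(0.0341), np.float64(0.0563)]
18.070010796809683
19.156827334425316
tri (array([ 0.47554838, -0.04016391,  0.09247186]), np.float64(0.001503990887322018)) (array([ 0.47519732, -0.04237409,  0.08439893]), np.float64(0.0009720492933121192))
[[-0.349  0.937  0.005]
 [ 0.937  0.349  0.001]
 [-0.     0.005 -1.   ]] jaw 20.432313676554756
```

```bash

python3 -m inch '{"translation":[[0.02,0.01,-0.3],[0.02,0.015,-0.7],[0.02,0.015,-1],[0.02,0.015,-1]],"rot":[[0,0,-0.02],[0,0,-0.02],[0,0,-0.02],[0,0,-0.02]],"jaw":[87,87,87,87]}' 15
python3 -m inch '{"translation":[[0,0,-0.4],[0,0,-0.8],[0,0,-1],[0,0,-1]],"rot":[[0,0,0],[0,0,0],[0,0,0],[0,0,0]],"jaw":[87,87,87,87]}'
python3 -m inch '{"translation":[[0,0,-0.3],[0,0,-0.5],[0,0,-0.66],[0,0,-0.66],[0,0,-0.66]],"rot":[[0,0,0],[0,0,0],[0,0,0],[0,0,0],[0,0,0]],"jaw":[87,87,87,87,87]}'
python3 -m inch '{"translation":[[0,0,0],[0,0,0],[0,0,0],[0,0,0],[0,0,0],[0,0,0],[0,0,0],[0,0,0]],"rot":[[0,0,0],[0,0,0],[0,0,0],[0,0,0],[0,0,0],[0,0,0],[0,0,0],[0,0,0]],"jaw":[70,60,50,45,45,45,45,45]}' 15
```

```text
time: 3.1
ee_pos: [0.4722, -0.0418, 0.2346]
eef_rot: [0.58, 0.815, 0.0, 0.0]
ft_force: [0.0, 0.5, 0.6]
width: 0.0872
time: 3.5
ee_pos: [0.4712, -0.0428, 0.1341]
eef_rot: [0.581, 0.814, -0.0, -0.001]
ft_force: [-0.1, 0.0, -0.5]
width: 0.0869
time: 4.0
ee_pos: [0.4725, -0.0434, 0.0702]
eef_rot: [0.581, 0.814, -0.0, 0.0]
ft_force: [0.1, -1.1, 1.2]
width: 0.087
time: 4.8
ee_pos: [0.4727, -0.0434, 0.0703]
eef_rot: [0.581, 0.814, 0.0, 0.0]
ft_force: [-0.0, 0.6, 3.7]
width: 0.0559
```

```bash

python3 -m inch '{"translation":[[0,0,0.1],[0,0,0.4],[0,0,0.8],[0,0,1],[0,0,1]],"rot":[[0,0,0],[0,0,0],[0,0,0],[0,0,0],[0,0,0]],"jaw":[45,45,45,45,45]}'
python3 -m inch '{"translation":[[0,0.1,0.2],[0,0.5,0.5],[0.05,0.9,0.7],[0.06,1,0.7],[0.06,1,0.7]],"rot":[[0,0,-0.03],[0,0,-0.08],[0,0,-0.15],[0,0,-0.163],[0,0,-0.163]],"jaw":[45,45,45,45,45]}'
python3 -m inch '{"translation":[[0,0.3,0],[0.05,0.7,0],[0.05,1,0],[0.05,1,0],[0.05,1,0]],"rot":[[0,0,0],[0,0,0],[0,0,0],[0,0,0],[0,0,0]],"jaw":[45,45,45,45,45]}'
python3 look.py w2
```

```text
time: 5.3
ee_pos: [0.4742, -0.0434, 0.1735]
eef_rot: [0.581, 0.814, 0.001, 0.003]
ft_force: [0.1, 0.4, -1.7]
width: 0.056
time: 5.8
ee_pos: [0.4798, 0.0586, 0.2432]
eef_rot: [0.647, 0.762, 0.001, 0.002]
ft_force: [0.1, -0.9, -1.7]
width: 0.0557
time: 6.3
ee_pos: [0.4844, 0.1575, 0.242]
eef_rot: [0.647, 0.762, -0.0, 0.002]
ft_force: [0.0, -0.7, -1.7]
width: 0.0562
[ 227  195  110   31 1613] [281.  211.2]
[257 200  51  16 633] [281.7 207.8]
[ 212  240  140   51 5210] [271.3 263.8]
[166 265  29  24 289] [177.5 276.1]
[ 215  322  132   10 1224] [282.5 326.2]
```

View pics/w2.png

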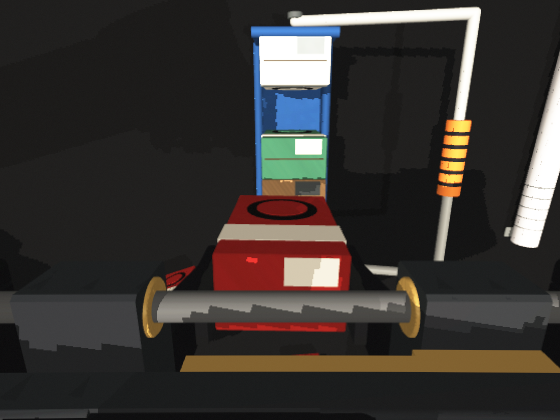

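The gap shows between the white carton's near edge (row ~86) and the green carton's far edge (row ~134), at columns 262–328. The held box's top far edge is at row ~242 and its near edge at ~329.

```bash
python3 - <<'E'
from h import *
import pickle
i=cv2.imread('pics/w2.png').astype(int);s=pickle.load(open('w2.pkl','rb'));W=cam("wrist",s)
for c in (280,310):
    print(c,[(y,*i[y,c]) for y in list(range(80,92))+list(range(128,140))])
for rr in (60,150):print(rr,[(x,*i[rr,x]) for x in list(range(254,266))+list(range(322,336))])
zt=s['ee_pos'][2]+.0247
print('box top'); 
for p in [(216,242),(348,242),(347,329),(216,329)]:print(onz(W,p,zt).round(4))
print('box bottom far');
for p in [(238,196),(329,196)]:print(onz(W,p,zt-.095).round(4))
print('gap')
for p in [(262,134),(327,134),(261,86),(330,86)]:print(onz(W,p,.098).round(4))
print('rim +y',[onz(W,p,.098).round(4) for p in[(252,32),(340,32)]])
E
```

```text
280 [(80, np.int64(255), np.int64(255), np.int64(255)), (81, np.int64(255), np.int64(255), np.int64(255)), (82, np.int64(255), np.int64(255), np.int64(255)), (83, np.int64(255), np.int64(255), np.int64(255)), (84, np.int64(243), np.int64(251), np.int64(253)), (85, np.int64(144), np.int64(164), np.int64(171)), (86, np.int64(102), np.int64(109), np.int64(108)), (87, np.int64(59), np.int64(66), np.int64(69)), (88, np.int64(67), np.int64(78), np.int64(82)), (89, np.int64(133), np.int64(153), np.int64(164)), (90, np.int64(110), np.int64(71), np.int64(48)), (91, np.int64(109), np.int64(66), np.int64(38)), (128, np.int64(202), np.int64(127), np.int64(70)), (129, np.int64(171), np.int64(114), np.int64(62)), (130, np.int64(84), np.int64(86), np.int64(49)), (131, np.int64(69), np.int64(97), np.int64(57)), (132, np.int64(32), np.int64(41), np.int64(29)), (133, np.int64(74), np.int64(96), np.int64(74)), (134, np.int64(148), np.int64(170), np.int64(179)), (135, np.int64(231), np.int64(245), np.int64(249)), (136, np.int64(122), np.int64(147), np.int64(141)), (137, np.int64(71), np.int64(97), np.in
[... 3607 characters left out ...]
.int64(38), np.int64(24)), (329, np.int64(24), np.int64(22), np.int64(21)), (330, np.int64(20), np.int64(20), np.int64(21)), (331, np.int64(21), np.int64(21), np.int64(21)), (332, np.int64(21), np.int64(21), np.int64(21)), (333, np.int64(21), np.int64(20), np.int64(21)), (334, np.int64(19), np.int64(20), np.int64(20)), (335, np.int64(20), np.int64(19), np.int64(19))]
box top
[0.4544 0.1789 0.2667]
[0.5059 0.1874 0.2667]
[0.5142 0.1481 0.2667]
[0.4588 0.139  0.2667]
box bottom far
[0.4528 0.1725 0.1717]
[0.5124 0.1823 0.1717]
gap
[0.4598 0.2085 0.098 ]
[0.5136 0.2174 0.098 ]
[0.4534 0.2459 0.098 ]
[0.5083 0.255  0.098 ]
rim +y [array([0.4408, 0.2836, 0.098 ]), array([0.5079, 0.2947, 0.098 ])]
```

```bash
python3 - <<'E'
from h import *
import pickle
i=cv2.imread('pics/w2.png').astype(int);s=pickle.load(open('w2.pkl','rb'));W=cam("wrist",s)
print([(y,*map(int,i[y,250])) for y in range(240,258)])
hs=cv2.cvtColor(i.astype(np.uint8),cv2.COLOR_BGR2HSV);m=((hs[...,0]<8)|(hs[...,0]>172))&(hs[...,1]>130)&(hs[...,2]>60)
for y in list(range(244,268,3))+[324,327,329,331]:
    x=np.where(m[y,200:360])[0]+200;print(y,x.min() if len(x) else 0,x.max() if len(x) else 0)
zt=s['ee_pos'][2]+.0247
for y in (242,246,250,254,327,330):print(y,onz(W,(281,y),zt).round(4))
u=np.array([-.16,.987])
for y,z in((137.5,.098),(84.7,.098),(130,.003),(90,.003)):
    P=onz(W,(294.5,y),z);print(y,P.round(4),P[:2]@u)
E
```

```text
[(240, 59, 68, 127), (241, 20, 23, 107), (242, 21, 24, 108), (243, 21, 25, 109), (244, 22, 25, 108), (245, 23, 25, 109), (246, 21, 24, 109), (247, 22, 24, 108), (248, 22, 24, 108), (249, 22, 25, 108), (250, 21, 24, 109), (251, 23, 26, 111), (252, 22, 25, 109), (253, 23, 25, 118), (254, 25, 29, 132), (255, 26, 29, 136), (256, 26, 29, 137), (257, 45, 51, 233)]
244 217 344
247 216 346
250 214 347
253 213 349
256 212 351
259 212 351
262 212 350
265 213 350
324 215 346
327 215 345
329 216 345
331 284 344
242 [0.4798 0.1831 0.2667]
246 [0.48   0.1814 0.2667]
250 [0.4803 0.1797 0.2667]
254 [0.4806 0.178  0.2667]
327 [0.4862 0.1445 0.2667]
330 [0.4864 0.143  0.2667]
137.5 [0.4872 0.2101 0.098 ] 0.12945659119294772
84.7 [0.4799 0.2513 0.098 ] 0.17124046581456853
130 [0.491  0.2103 0.003 ] 0.12904534620397823
90 [0.4837 0.2514 0.003 ] 0.170783817836648
```

```bash

python3 -m inch '{"translation":[[0,0.2,0],[0,0.5,0],[0,0.71,0],[0,0.71,-0.2],[0,0.71,-0.4],[0,0.71,-0.5],[0,0.71,-0.5],[0,0.71,-0.5]],"rot":[[0,0,0],[0,0,0],[0,0,0],[0,0,0],[0,0,0],[0,0,0],[0,0,0],[0,0,0]],"jaw":[45,45,45,45,45,45,45,45]}'
python3 look.py w3; python3 - <<'E'
from h import *
import pickle
i=cv2.imread('pics/w3.png');s=pickle.load(open('w3.pkl','rb'));print(s['ee_pos'],np.degrees(Ro.from_quat(s['eef_rot']).as_euler('zyx')))
cv2.imwrite('pics/w3c.png',cv2.resize(i[60:340,170:400],None,fx=2,fy=2,interpolation=cv2.INTER_CUBIC))
E
```

```text
time: 7.15
ee_pos: [0.4852, 0.2269, 0.1926]
eef_rot: [0.648, 0.761, -0.0, 0.002]
ft_force: [0.5, -0.2, -0.4]
width: 0.0557
[ 227  195  110   30 2292] [281.6 210.3]
[ 212  240  140   51 5200] [271.3 263.8]
[ 215  322  132   10 1167] [282.2 326. ]
[0.48517308 0.22692898 0.19260435] [-9.91931753e+01  1.73519258e-01  1.79815856e+02]
```

View pics/w3c.png

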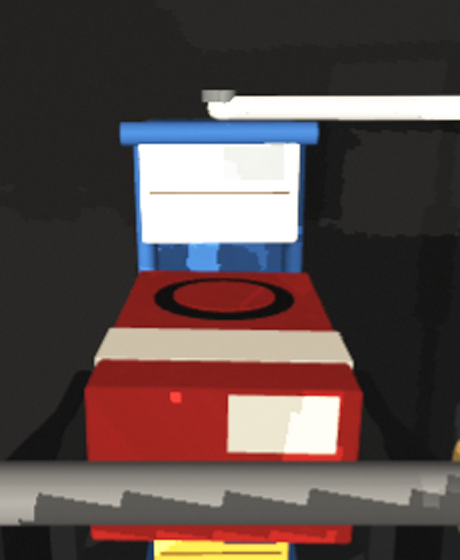

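```bash
python3 - <<'E'
from h import *
import pickle
i=cv2.imread('pics/w3.png').astype(int);s=pickle.load(open('w3.pkl','rb'));W=cam("wrist",s)
a=np.radians(9.2);u=np.array([-np.sin(a),np.cos(a)]);v=np.array([np.cos(a),np.sin(a)])
hs=cv2.cvtColor(i.astype(np.uint8),cv2.COLOR_BGR2HSV);m=((hs[...,0]<8)|(hs[...,0]>172))&(hs[...,1]>130)
for y in (195,196,197,198,200):
    x=np.where(m[y,200:360])[0]+200;print(y,x.min() if len(x) else 0,x.max() if len(x) else 0)
for y in(150,170):
    x=np.where(i[y,200:360].min(1)>150)[0]+200;print('white',y,x.min(),x.max())
print([(y,i[y,281].tolist()) for y in range(177,199,1)])
def q(n,p,z):
    P=onz(W,p,z)[:2];print(n,P.round(4),'u',(P@u).round(4),'v',(P@v).round(4))
zb=s['ee_pos'][2]-.0703
q('bot far',(281.8,196),zb);q('white edge',(279.5,181),.098);q('white mid',(279.5,155),.098);q('rim',(279.75,127),.098)
q('top far',(281.5,257),zb+.095);q('top near',(280.5,330),zb+.095)
E
```

```text
195 247 252
196 240 323
197 239 324
198 238 324
200 237 325
white 150 240 318
white 170 241 318
[(177, [255, 255, 255]), (178, [255, 255, 255]), (179, [255, 255, 255]), (180, [251, 254, 254]), (181, [195, 166, 149]), (182, [136, 84, 47]), (183, [126, 78, 46]), (184, [123, 76, 44]), (185, [123, 75, 44]), (186, [124, 77, 46]), (187, [124, 77, 46]), (188, [123, 77, 44]), (189, [124, 79, 46]), (190, [125, 78, 45]), (191, [125, 77, 45]), (192, [125, 78, 44]), (193, [126, 78, 45]), (194, [126, 78, 45]), (195, [84, 58, 74]), (196, [38, 35, 118]), (197, [26, 30, 127]), (198, [26, 30, 128])]
bot far [0.4824 0.2467] u 0.1664 v 0.5156
white edge [0.48   0.2512] u 0.1713 v 0.514
white mid [0.477  0.2699] u 0.1901 v 0.514
rim [0.4741 0.2891] u 0.2095 v 0.5142
top far [0.4818 0.2462] u 0.166 v 0.515
top near [0.4869 0.2125] u 0.1319 v 0.5146
```

```bash

python3 -m inch '{"translation":[[-0.012,0.02,0],[-0.012,0.02,0],[-0.012,0.02,0],[-0.012,0.02,0]],"rot":[[0,0,0],[0,0,0],[0,0,0],[0,0,0]],"jaw":[45,45,45,45]}'
```

```text
time: 7.6
ee_pos: [0.4841, 0.2293, 0.1931]
eef_rot: [0.648, 0.762, 0.0, 0.002]
ft_force: [-0.4, 0.3, -0.8]
width: 0.0561
```

```bash

python3 -m inch '{"translation":[[0,0,-0.1],[0,0,-0.2],[0,0,-0.3],[0,0,-0.4],[0,0,-0.5],[0,0,-0.5],[0,0,-0.5]],"rot":[[0,0,0],[0,0,0],[0,0,0],[0,0,0],[0,0,0],[0,0,0],[0,0,0]],"jaw":[45,45,45,45,45,45,45]}'
```

```text
time: 8.3
ee_pos: [0.484, 0.2294, 0.143]
eef_rot: [0.648, 0.762, 0.0, 0.002]
ft_force: [-0.7, 0.0, 0.4]
width: 0.056
```

No contact so far. The remaining drop is about 69.5 mm, taken gently at the end.

```bash

python3 -m inch '{"translation":[[0,0,-0.1],[0,0,-0.2],[0,0,-0.3],[0,0,-0.4],[0,0,-0.5],[0,0,-0.5],[0,0,-0.5]],"rot":[[0,0,0],[0,0,0],[0,0,0],[0,0,0],[0,0,0],[0,0,0],[0,0,0]],"jaw":[45,45,45,45,45,45,45]}'
python3 -m inch '{"translation":[[0,0,-0.03],[0,0,-0.06],[0,0,-0.09],[0,0,-0.12],[0,0,-0.14],[0,0,-0.15],[0,0,-0.16],[0,0,-0.17],[0,0,-0.17]],"rot":[[0,0,0],[0,0,0],[0,0,0],[0,0,0],[0,0,0],[0,0,0],[0,0,0],[0,0,0],[0,0,0]],"jaw":[45,45,45,45,45,45,45,45,45]}'
```

```text
time: 9.0
ee_pos: [0.484, 0.2295, 0.0929]
eef_rot: [0.648, 0.762, -0.0, 0.002]
ft_force: [0.4, 0.2, -0.7]
width: 0.056
time: 9.9
ee_pos: [0.4839, 0.2295, 0.0758]
eef_rot: [0.648, 0.762, -0.0, 0.002]
ft_force: [-0.3, 0.7, -1.3]
width: 0.056
```

```bash

python3 -m inch '{"translation":[[0,0,-0.01],[0,0,-0.015],[0,0,-0.02],[0,0,-0.025],[0,0,-0.025]],"rot":[[0,0,0],[0,0,0],[0,0,0],[0,0,0],[0,0,0]],"jaw":[45,45,45,45,45]}'
```

```text
time: 10.4
ee_pos: [0.484, 0.2294, 0.0734]
eef_rot: [0.648, 0.762, -0.0, 0.002]
ft_force: [0.2, -1.3, 1.4]
width: 0.0562
```

```bash

python3 -m inch '{"translation":[[0,0,-0.004],[0,0,-0.008],[0,0,-0.008]],"rot":[[0,0,0],[0,0,0],[0,0,0]],"jaw":[45,45,45]}'
```

```text
time: 10.7
ee_pos: [0.4843, 0.2296, 0.0732]
eef_rot: [0.648, 0.762, 0.0, 0.002]
ft_force: [-0.8, -2.3, 6.5]
width: 0.0562
```

```bash

python3 -m inch '{"translation":[[0,0,0],[0,0,0],[0,0,0],[0,0,0],[0,0,0]],"rot":[[0,0,0],[0,0,0],[0,0,0],[0,0,0],[0,0,0]],"jaw":[65,80,80,80,80]}'
python3 -m inch '{"translation":[[0,0,0.1],[0,0,0.4],[0,0,0.8],[0,0,1],[0,0,1]],"rot":[[0,0,0],[0,0,0],[0,0,0],[0,0,0],[0,0,0]],"jaw":[80,80,80,80,80]}'
python3 -m inch '{"translation":[[0.2,0,0.3],[0.5,-0.2,0.7],[0.8,-0.6,1],[0.8,-0.8,1],[0.8,-0.8,1],[0.8,-0.8,1]],"rot":[[0,0,0],[0,0,0],[0,0,0],[0,0,0],[0,0,0],[0,0,0]],"jaw":[80,80,80,80,80,80]}'
python3 look.py w4
```

```text
time: 11.2
ee_pos: [0.4842, 0.2296, 0.0731]
eef_rot: [0.648, 0.762, 0.0, 0.002]
ft_force: [0.6, -0.5, -0.1]
width: 0.079
time: 11.7
ee_pos: [0.4856, 0.2307, 0.1769]
eef_rot: [0.648, 0.762, 0.002, 0.004]
ft_force: [0.3, -0.5, 0.1]
width: 0.0799
time: 12.3
ee_pos: [0.5654, 0.1503, 0.2764]
eef_rot: [0.648, 0.761, 0.002, 0.003]
ft_force: [0.5, 1.3, 0.5]
width: 0.0801
[ 172   64   66   44 2289] [202.4  87.6]
[100 241  47  32 615] [129.2 254.8]
[355 322  27  34 453] [368.6 341.5]
[227 325  36  30 456] [246.7 336.8]
[224 356  14  16 181] [230.4 363.8]
```

View pics/w4.png

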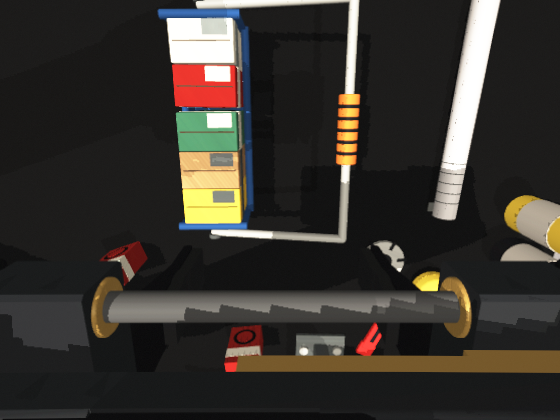

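The red box sits flush in its place at (207,86), in line with the other cartons. The orange grip is at (348,129).

```bash
python3 - <<'E'
from h import *
import pickle
i=cv2.imread('pics/w4.png');s=pickle.load(open('w4.pkl','rb'));W=cam("wrist",s);S,D=cam("scene"),cam("side")
hs=cv2.cvtColor(i,cv2.COLOR_BGR2HSV);m=((hs[...,0]>8)&(hs[...,0]<20)&(hs[...,1]>180)&(hs[...,2]>120)).astype(np.uint8);m[:,:310]=0;m[200:]=0
x,y,w,h=cv2.boundingRect(m);c=(x+w/2-.5,y+h/2-.5);print(x,y,w,h)
print(tri(W,c,S,(130+719/4,130+243/4)),tri(W,c,D,(195+147/4,180+281/4)))
for z in(.1,.112):print(onz(W,c,z))
print('ends',onz(W,(348,94),.115),onz(W,(346.5,164),.115))
for n,p in(("white",(204,40)),("red",(208,86)),("green",(210,131)),("kraft",(211,170)),("yellow",(213,206))):print(n,onz(W,p,.098).round(4))
E
```

```text
336 94 24 71
(array([0.61627925, 0.21660379, 0.11211114]), np.float64(0.0006770816408757158)) (array([0.61582492, 0.21616004, 0.11167643]), np.float64(0.0007038832942531174))
[0.618463   0.21601481 0.1       ]
[0.61600963 0.21642138 0.112     ]
ends [0.60947068 0.24533154 0.115     ] [0.62121472 0.18589658 0.115     ]
white [0.4796 0.2696 0.098 ]
red [0.4867 0.2328 0.098 ]
green [0.4924 0.1937 0.098 ]
kraft [0.4971 0.1572 0.098 ]
yellow [0.5027 0.1215 0.098 ]
```

```bash

python3 -m inch '{"translation":[[0.2,0.2,0],[0.4,0.5,-0.2],[0.5,0.66,-0.5],[0.51,0.66,-0.9],[0.51,0.66,-0.9],[0.51,0.66,-0.9]],"rot":[[0,0,0],[0,0,0],[0,0,0],[0,0,0],[0,0,0],[0,0,0]],"jaw":[60,60,60,60,60,60]}' 25
```

```text
time: 12.95
ee_pos: [0.6152, 0.2181, 0.1867]
eef_rot: [0.647, 0.762, 0.002, 0.003]
ft_force: [-0.2, -0.6, 0.4]
width: 0.0602
```

```bash

python3 -m inch '{"translation":[[0,-0.01,-0.3],[0.01,-0.015,-0.6],[0.01,-0.015,-0.82],[0.01,-0.015,-0.82],[0.01,-0.015,-0.82]],"rot":[[0,0,0],[0,0,0],[0,0,0],[0,0,0],[0,0,0]],"jaw":[60,60,60,60,60]}' 25
python3 -m inch '{"translation":[[0,0,0],[0,0,0],[0,0,0],[0,0,0],[0,0,0],[0,0,0],[0,0,0]],"rot":[[0,0,0],[0,0,0],[0,0,0],[0,0,0],[0,0,0],[0,0,0],[0,0,0]],"jaw":[40,25,10,10,10,10,10]}' 25
```

```text
time: 13.45
ee_pos: [0.617, 0.217, 0.1073]
eef_rot: [0.647, 0.762, 0.003, 0.003]
ft_force: [1.0, -0.2, 0.3]
width: 0.0598
time: 14.15
ee_pos: [0.6165, 0.2169, 0.1069]
eef_rot: [0.647, 0.762, 0.002, 0.003]
ft_force: [-2.1, -1.2, 1.1]
width: 0.0174
```

```bash

python3 -m inch '{"translation":[[-0.013,-0.002,0.08],[-0.04,-0.006,0.164],[-0.07,-0.012,0.25],[-0.11,-0.018,0.345],[-0.11,-0.018,0.345]],"rot":[[0,0,0],[0,0,0],[0,0,0],[0,0,0],[0,0,0]],"jaw":[10,10,10,10,10]}'
```

```text
time: 14.65
ee_pos: [0.6055, 0.2155, 0.1434]
eef_rot: [0.647, 0.762, 0.003, 0.004]
ft_force: [-1.7, -0.0, -1.4]
width: 0.0174
```

```bash

python3 -m inch '{"translation":[[-0.04,-0.006,0.08],[-0.087,-0.014,0.149],[-0.145,-0.024,0.228],[-0.207,-0.034,0.301],[-0.276,-0.045,0.37],[-0.348,-0.057,0.433],[-0.425,-0.07,0.49],[-0.507,-0.083,0.543],[-0.507,-0.083,0.543]],"rot":[[0,0,0],[0,0,0],[0,0,0],[0,0,0],[0,0,0],[0,0,0],[0,0,0],[0,0,0],[0,0,0]],"jaw":[10,10,10,10,10,10,10,10,10]}'
```

```text
time: 15.55
ee_pos: [0.5541, 0.2075, 0.1987]
eef_rot: [0.647, 0.763, 0.003, 0.004]
ft_force: [-1.2, 0.7, -1.6]
width: 0.0172
```

```bash

python3 -m inch '{"translation":[[-0.09,-0.014,0.04],[-0.177,-0.029,0.072],[-0.27,-0.044,0.1],[-0.36,-0.059,0.125],[-0.455,-0.075,0.143],[-0.55,-0.09,0.153],[-0.64,-0.105,0.155],[-0.64,-0.105,0.155],[-0.64,-0.105,0.155]],"rot":[[0,0,0],[0,0,0],[0,0,0],[0,0,0],[0,0,0],[0,0,0],[0,0,0],[0,0,0],[0,0,0]],"jaw":[10,10,10,10,10,10,10,10,10]}'
cat > two.py <<'E'
from h import *
import sys
a=eyes.camera("scene");b=eyes.camera("side");n=sys.argv[1]
x,y,w,h,X,Y=map(int,sys.argv[2:8])
f=lambda i,x,y:cv2.resize(i[y:y+h,x:x+w],(400,int(400*h/w)),interpolation=cv2.INTER_CUBIC)
cv2.imwrite(f"pics/{n}.png",np.hstack([f(a,x,y),f(b,X,Y)]));cv2.imwrite(f"pics/{n}a.png",a);cv2.imwrite(f"pics/{n}b.png",b)
E
python3 two.py t1 150 80 200 240 190 150
```

```text
time: 16.45
ee_pos: [0.4899, 0.1966, 0.2141]
eef_rot: [0.647, 0.763, 0.003, 0.004]
ft_force: [-0.4, -2.7, -2.0]
width: 0.0175
```

View pics/t1.png

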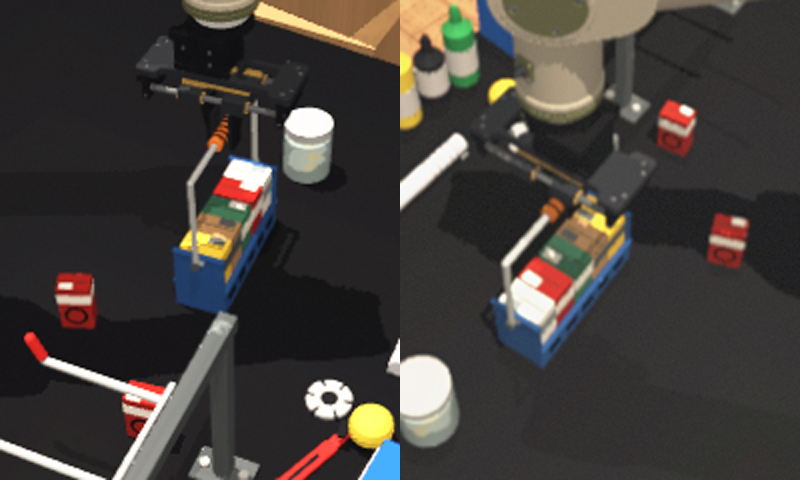

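The handle is upright and the basket hasn't moved. I'll firm up the grip and lift.

```bash

python3 -m inch '{"translation":[[0,0,0],[0,0,0],[0,0,0.02],[0,0,0.05],[0,0,0.1],[0,0,0.18],[0,0,0.26],[0,0,0.3],[0,0,0.3],[0,0,0.3]],"rot":[[0,0,0],[0,0,0],[0,0,0],[0,0,0],[0,0,0],[0,0,0],[0,0,0],[0,0,0],[0,0,0],[0,0,0]],"jaw":[10,10,10,10,10,10,10,10,10,10]}' 55
```

```text
time: 17.55
ee_pos: [0.4903, 0.1967, 0.2441]
eef_rot: [0.647, 0.763, 0.003, 0.004]
ft_force: [0.2, 0.0, -8.1]
width: 0.0167
```

```bash

python3 -m inch '{"translation":[[0,0,0.08],[0,0,0.25],[0,0,0.45],[0,0,0.65],[0,0,0.85],[0,0,1],[0,0,1]],"rot":[[0,0,0],[0,0,0],[0,0,0],[0,0,0],[0,0,0],[0,0,0],[0,0,0]],"jaw":[10,10,10,10,10,10,10]}'
python3 -m inch '{"translation":[[0,-0.06,0.1],[-0.05,-0.2,0.15],[-0.1,-0.4,0.15],[-0.15,-0.6,0.15],[-0.2,-0.8,0.15],[-0.24,-0.95,0.15],[-0.25,-1,0.15]],"rot":[[0,0,0],[0,0,0],[0,0,0],[0,0,0],[0,0,0],[0,0,-0.01],[0,0,-0.01]],"jaw":[10,10,10,10,10,10,10]}'
python3 -m inch '{"translation":[[-0.05,-0.15,0],[-0.1,-0.35,0],[-0.15,-0.55,0],[-0.2,-0.75,0],[-0.24,-0.92,0],[-0.25,-1,0]],"rot":[[0,0,0],[0,0,0],[0,0,-0.005],[0,0,-0.01],[0,0,-0.01],[0,0,-0.01]],"jaw":[10,10,10,10,10,10]}'
python3 -m inch '{"translation":[[-0.02,-0.15,0],[-0.04,-0.35,0],[-0.06,-0.55,0],[-0.08,-0.75,0],[-0.1,-0.92,0],[-0.1,-1,0],[-0.1,-1,0]],"rot":[[0,0,0],[0,0,0],[0,0,-0.005],[0,0,-0.01],[0,0,-0.01],[0,0,-0.01],[0,0,-0.01]],"jaw":[10,10,10,10,10,10,10]}'
```

```text
time: 18.25
ee_pos: [0.4908, 0.1973, 0.3462]
eef_rot: [0.647, 0.763, 0.005, 0.005]
ft_force: [-0.0, -0.5, -7.8]
width: 0.0168
time: 18.95
ee_pos: [0.4655, 0.0951, 0.3611]
eef_rot: [0.652, 0.758, 0.004, 0.005]
ft_force: [-1.6, -1.7, -7.5]
width: 0.0164
time: 19.55
ee_pos: [0.4402, -0.0059, 0.3609]
eef_rot: [0.656, 0.755, 0.004, 0.005]
ft_force: [0.2, -0.9, -6.7]
width: 0.0164
time: 20.25
ee_pos: [0.4304, -0.1063, 0.3607]
eef_rot: [0.66, 0.751, 0.004, 0.005]
ft_force: [0.3, -1.5, -7.7]
width: 0.0163
```

```bash

python3 -m inch '{"translation":[[0,-0.15,0],[0,-0.35,0],[0,-0.55,0],[0,-0.75,0],[0,-0.92,0],[0,-1,0]],"rot":[[0,0,0],[0,0,0],[0,0,0],[0,0,0],[0,0,0],[0,0,0]],"jaw":[10,10,10,10,10,10]}'
python3 -m inch '{"translation":[[0,-0.15,-0.05],[0,-0.35,-0.2],[0,-0.5,-0.4],[0,-0.6,-0.6],[0,-0.68,-0.7],[0,-0.7,-0.72],[0,-0.7,-0.72],[0,-0.7,-0.72]],"rot":[[0,0,0],[0,0,0],[0,0,0],[0,0,0],[0,0,0],[0,0,0],[0,0,0],[0,0,0]],"jaw":[10,10,10,10,10,10,10,10]}'
python3 two.py t2 80 150 200 240 290 80
```

```text
time: 20.85
ee_pos: [0.4303, -0.2077, 0.3603]
eef_rot: [0.661, 0.751, 0.004, 0.004]
ft_force: [-0.1, 0.0, -8.3]
width: 0.0165
time: 21.65
ee_pos: [0.4309, -0.2775, 0.2893]
eef_rot: [0.661, 0.751, 0.004, 0.005]
ft_force: [-0.9, -1.5, -8.1]
width: 0.0169
```

View pics/t2.png

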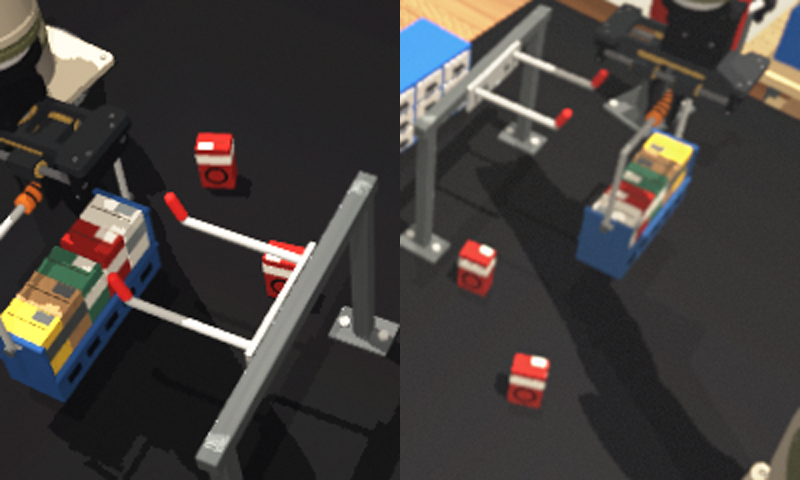

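```bash

python3 -m inch '{"translation":[[0.03,0.004,0],[0.09,0.012,0],[0.18,0.024,0],[0.28,0.037,0],[0.38,0.05,0],[0.48,0.064,0],[0.58,0.077,0],[0.68,0.09,0],[0.78,0.104,0],[0.88,0.117,0],[0.96,0.128,0],[1,0.133,0]],"rot":[[0,0,0],[0,0,0],[0,0,0],[0,0,0],[0,0,0],[0,0,0],[0,0,0],[0,0,0],[0,0,0],[0,0,0],[0,0,0],[0,0,0]],"jaw":[10,10,10,10,10,10,10,10,10,10,10,10]}'
```

```text
time: 22.95
ee_pos: [0.5317, -0.2637, 0.2891]
eef_rot: [0.66, 0.751, 0.004, 0.005]
ft_force: [-0.0, 0.6, -8.0]
width: 0.0164
```

```bash

python3 -m inch '{"translation":[[0.05,0.007,0],[0.13,0.017,0],[0.23,0.03,0],[0.33,0.043,0],[0.43,0.057,0],[0.5,0.066,0],[0.53,0.07,0],[0.53,0.07,0],[0.53,0.07,0],[0.53,0.07,0]],"rot":[[0,0,0],[0,0,0],[0,0,0],[0,0,0],[0,0,0],[0,0,0],[0,0,0],[0,0,0],[0,0,0],[0,0,0]],"jaw":[10,10,10,10,10,10,10,10,10,10]}'
python3 -m inch '{"translation":[[0,0,-0.05],[0,0,-0.1],[0,0,-0.15],[0,0,-0.2],[0,0,-0.25],[0,0,-0.3],[0,0,-0.33],[0,0,-0.36],[0,0,-0.36]],"rot":[[0,0,0],[0,0,0],[0,0,0],[0,0,0],[0,0,0],[0,0,0],[0,0,0],[0,0,0],[0,0,0]],"jaw":[10,10,10,10,10,10,10,10,10]}'
```

```text
time: 23.95
ee_pos: [0.5844, -0.2569, 0.2893]
eef_rot: [0.66, 0.751, 0.004, 0.005]
ft_force: [0.7, -0.2, -7.7]
width: 0.0167
time: 24.85
ee_pos: [0.5842, -0.2569, 0.2528]
eef_rot: [0.66, 0.751, 0.004, 0.005]
ft_force: [-0.0, 0.3, -8.5]
width: 0.0166
```

```bash

python3 -m inch '{"translation":[[0,0,-0.02],[0,0,-0.04],[0,0,-0.06],[0,0,-0.06]],"rot":[[0,0,0],[0,0,0],[0,0,0],[0,0,0]],"jaw":[10,10,10,10]}'
python3 -m inch '{"translation":[[0,0,-0.01],[0,0,-0.02],[0,0,-0.02]],"rot":[[0,0,0],[0,0,0],[0,0,0]],"jaw":[10,10,10]}'
```

```text
time: 25.25
ee_pos: [0.5841, -0.2568, 0.2464]
eef_rot: [0.66, 0.751, 0.004, 0.005]
ft_force: [0.1, 0.1, -7.9]
width: 0.0169
time: 25.55
ee_pos: [0.584, -0.2568, 0.2443]
eef_rot: [0.66, 0.751, 0.004, 0.005]
ft_force: [0.1, -0.4, -8.1]
width: 0.0168
```

```bash

python3 -m inch '{"translation":[[0,0,-0.01],[0,0,-0.02],[0,0,-0.02]],"rot":[[0,0,0],[0,0,0],[0,0,0]],"jaw":[10,10,10]}'
python3 -m inch '{"translation":[[0,0,-0.01],[0,0,-0.02],[0,0,-0.02]],"rot":[[0,0,0],[0,0,0],[0,0,0]],"jaw":[10,10,10]}'
```

```text
time: 25.85
ee_pos: [0.5842, -0.2569, 0.2435]
eef_rot: [0.66, 0.751, 0.004, 0.005]
ft_force: [-4.2, 0.9, 4.0]
width: 0.0165
time: 26.15
ee_pos: [0.5843, -0.257, 0.2434]
eef_rot: [0.661, 0.751, 0.004, 0.006]
ft_force: [-8.1, 1.3, 9.6]
width: 0.0168
```

```bash

python3 -m inch '{"translation":[[0,0,0.005],[0,0,0.005]],"rot":[[0,0,0],[0,0,0]],"jaw":[10,10]}' 10
python3 -m inch '{"translation":[[0,0,0],[0,0,0],[0,0,0],[0,0,0],[0,0,0]],"rot":[[0,0,0],[0,0,0],[0,0,0],[0,0,0],[0,0,0]],"jaw":[20,26,34,40,40]}'
python3 two.py t3 80 150 200 240 290 80
```

```text
time: 26.35
ee_pos: [0.5844, -0.2569, 0.2434]
eef_rot: [0.66, 0.751, 0.004, 0.006]
ft_force: [0.6, 0.3, -4.9]
width: 0.0177
time: 26.85
ee_pos: [0.5845, -0.2569, 0.2436]
eef_rot: [0.66, 0.751, 0.004, 0.006]
ft_force: [-0.1, -0.5, 0.2]
width: 0.0378
```

View pics/t3.png

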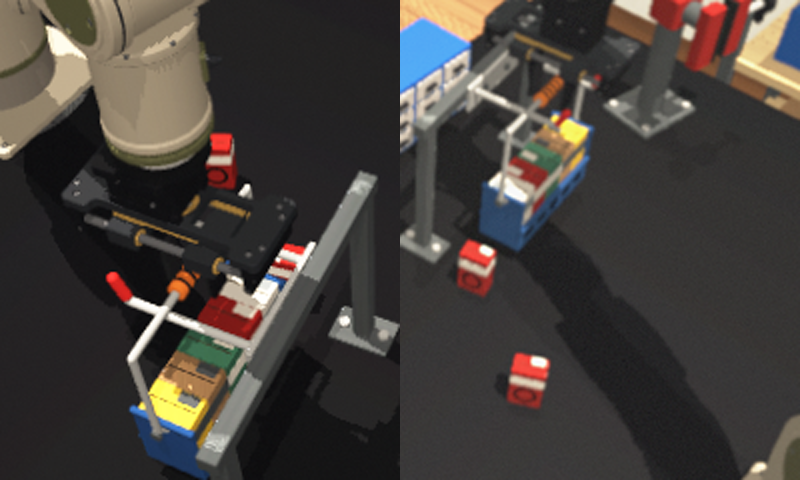

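The basket hangs on both prongs with the jaws open and zero force on the wrist. I'll retreat straight up and check that nothing changes.

```bash

python3 -m inch '{"translation":[[0,0,0.05],[0,0,0.15],[0,0,0.35],[0,0,0.6],[0,0,0.85],[0,0,1],[0,0,1]],"rot":[[0,0,0],[0,0,0],[0,0,0],[0,0,0],[0,0,0],[0,0,0],[0,0,0]],"jaw":[40,40,40,40,40,40,40]}'
python3 -m inch '{"translation":[[-0.3,0,0.2],[-0.7,0,0.4],[-1,0,0.5],[-1,0,0.5],[-1,0,0.5],[-1,0,0.5],[-1,0,0.5],[-1,0,0.5]],"rot":[[0,0,0],[0,0,0],[0,0,0],[0,0,0],[0,0,0],[0,0,0],[0,0,0],[0,0,0]],"jaw":[40,40,40,40,40,40,40,40]}'
python3 - <<'E'
from h import *
S,D=cam("scene"),cam("side")
def og(n):
    i=eyes.camera(n);hs=cv2.cvtColor(i,cv2.COLOR_BGR2HSV)
    m=((hs[...,0]>6)&(hs[...,0]<18)&(hs[...,1]>190)&(hs[...,2]>110)).astype(np.uint8)
    e=px(cam(n),(.585,-.257,.25)).astype(int);k=np.zeros_like(m);k[max(0,e[1]-25):e[1]+25,max(0,e[0]-25):e[0]+25]=1
    b=cv2.boundingRect(m*k);return e,b,(b[0]+b[2]/2-.5,b[1]+b[3]/2-.5),i
a=og("scene");b=og("side");print(a[:3],b[:3],tri(S,a[2],D,b[2]))
# prior frames: motion in the side view around basket
o=cv2.imread('pics/t3b.png');d=cv2.absdiff(o,b[3]).max(2);print((d[150:230,320:400]>40).sum(),(d[230:,200:420]>40).sum())
yl=cv2.inRange(cv2.cvtColor(b[3],cv2.COLOR_BGR2HSV),(22,120,100),(32,255,255))
cv2.imwrite('pics/end.png',b[3])
E
```

```text
time: 27.65
ee_pos: [0.5853, -0.2569, 0.3468]
eef_rot: [0.66, 0.751, 0.005, 0.008]
ft_force: [0.0, 0.5, 0.1]
width: 0.0403
time: 28.45
ee_pos: [0.4858, -0.2567, 0.396]
eef_rot: [0.66, 0.751, 0.005, 0.008]
ft_force: [-0.2, -0.9, -1.3]
width: 0.0401
(array([176, 283]), (164, 269, 25, 31), (176.0, 284.0)) (array([365, 124]), (359, 119, 13, 23), (365.0, 130.0)) (array([ 0.57794842, -0.25153267,  0.2381131 ]), np.float64(0.001803860234831068))
148 0
```

```bash
python3 - <<'E'
from h import *
i=eyes.camera("side");o=cv2.imread('pics/end.png');print((cv2.absdiff(i,o).max(2)>40).sum())
print(r.close_job(),r.read_state()['time'])
E
```

```text
0
the job is handed in; nothing more can be done
the job is handed in; nothing more can be done
```

The red box is in the basket, the basket hangs by its handle on the double hook, and the job was handed in at about 28.5 s.

**Red box:** I took the largest red box by its width and lowered it into the gap with no side contact. It touched the floor of the basket at 6.5 N, at the expected height. A wrist view afterwards showed it flush and in line with the other cartons.

**Basket and handle:** I swung the handle upright with the wrist force low (under 4 N), and the basket did not appear to move. I lifted the basket at about 8 N, brought it in over the prong tips and lowered it until the prongs took the weight, at a bar height of about 0.25 m as the text gives. While it was being set down it pressed on the prongs at up to about 10 N, which I relieved before opening the jaws.

**Last checks:**
- **After release:** the wrist force was 0.2 N.
- **Hanging position:** a picture showed the basket hanging on both prongs. In the scene camera the grip was within about 1 pixel of where it should be.
- **Stillness:** the last two side frames were identical.
- **Disagreement:** the final two-camera fix of the grip came out about 12 mm low in height and 7 mm off in x. I put that down to the brown carton or the gripper confusing the side-camera colour mask, but I did not confirm it, as my picture views were used up.

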